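# Eject the finished sample block from the dry-block incubator and set it to cool

## Task

The sample block with the orange top is finished: gently press the red ejector lever in front of its well down to its stop, without forcing it, so that the block rises by itself, and then lift it out from under the hold-down frame. Set it down gently, flat inside the steel cooling tray (do not drop it), and let go. Leave the blue-topped block seated in its well and do not push the other things on the bench about.

Things in the scene. Friction and masses are not known exactly. Their poses are not given: they have to be found in the camera images.
- incubator: White dry-block incubator fixed on the bench, 240 (x, depth) x 300 (y, width) x 84 mm high; origin at the centre of its underside, -x is its front. Two wells, 63 x 43 mm, open in its top (the deck) at x = -30 and y = +70 (left) or -70 (right); each holds a sample block standing on a lifter plate. No part of it stands above the deck in front of the hold-down bar.
- frame_bar (a point): middle of the underside of the fixed grey cross bar of the hold-down frame, 159 mm above the deck, axes as the incubator's; the bar is 30 (x) x 290 (y) x 27 mm. Its front edge is right over the middle of the wells, so an upright gripper does not fit: come in leaning back to the incubator's front by 25 to 45 degrees. Thin arms run from its ends back and down to the deck's rear corners.
- well_left (a point): centre of the left well's mouth, at deck height (84 mm above the bench); axes as the incubator's
- well_right (a point): centre of the right well's mouth, at deck height; axes as the incubator's
- lever_left: Ejector lever of the left well; origin on its hinge (along the incubator's y), at x = -95 in the incubator's frame, 62 mm above the bench. A steel bar runs to -x and ends in the red pad. Level at the start; pressing the pad down raises the left lifter plate in proportion, 32 mm at the stop. It stays where it is left, by friction; pushing down some 2 N on a raised block may sink it.
- lever_right: Ejector lever of the right well, as the left one but with its own stroke
- pad_left (a point): middle of the top of the left lever's red pad, 26 (x) x 32 (y) x 8 mm, 80 mm from the hinge (x = -175 in the incubator's frame), 66 mm above the bench at the start, free space below. It yields to 9 to 13 N. The hard stop must be felt: the stroke differs between the levers, 22 to 42 mm. Over 60 N is forcing it; 20 N on the pad means that the stop is reached.
- pad_right (a point): the same on the right lever's red pad
- orange_block: The finished sample block: aluminium with an orange top layer with dark dots, 60 (x) x 40 (y) x 44 mm high, 0.2 to 0.32 kg; origin at the centre of its underside. It starts in either well, axes as the incubator's, its top 2 mm below the deck, so that it cannot be gripped. With its lever at the stop its top stands 30 mm above the deck and its lowest 14 mm are still in the well (1.5 mm play all round). Grip it across its 40 mm width.
- blue_block: The same block with a blue top layer, in the other well. It must stay seated.
- tray: Open steel cooling tray fixed on the bench, outside 110 (x) x 90 (y) x 14 mm high, walls and floor 5 mm thick (inside 100 x 80 mm); origin at the centre of its underside, so the floor is 5 mm above it
- tube_rack: bystander: green rack with capped tubes, 50 x 120 x 42 mm, origin under its centre
- reagent_bottle: bystander: amber bottle with a blue cap, 54 mm diameter, 110 mm high, origin under its centre
- tip_box: bystander: pipette tip box, 85 x 120 x 50 mm, origin under its centre
- marker: bystander: white marker with a blue cap lying along its x, 130 x 16 x 12 mm, origin under its centre
- jar: bystander: small clear jar with a white cap, 48 mm diameter, 60 mm high, origin under its centre
- mouse: bystander: round black computer mouse, 66 mm across, 33 mm high, origin under its centre
Not all that is in view belongs to the job. There is more than one size of the tray; the one meant has the size given above.

How it is judged:
On the way, in this order (a step that is already met when the one before it is completed fails the run):
1. the ejector has raised the orange block by at least 28 mm in its well, untouched by the fingers (z of orange_block in the frame of incubator between 0.066 and 0.074 m and contact force between orange_block and the fingers below 0.1 N), for 0.2 s.
2. the orange block is held in the fingers, lifted clear of its well (z of orange_block in the frame of incubator above 0.084 m and contact force between orange_block and the fingers above 1 N), for 0.2 s.
At the end, for the whole second after the job is handed in: The orange block stands upright (within 0.08 rad) and flat on the tray's floor, inside its rim (underside within 3 mm of the floor, centre within 25 mm of the tray's centre along each of the tray's axes), at rest and let go; the blue block is still seated within 8 mm of where it was (x of orange_block in the frame of tray between -0.025 and 0.025 m and y of orange_block in the frame of tray between -0.025 and 0.025 m and z of orange_block in the frame of tray below 0.008 m and angle between orange_block's own z axis and vertical below 0.08 rad and linear speed of orange_block below 0.02 m/s and contact force between orange_block and the fingers below 0.1 N and distance of blue_block from where it was at the start of the episode below 0.008 m); the robot touches nothing.
It fails at once if a lever is forced (more than 60 N on it) (contact force between any of lever_left, lever_right and anything else above 60 N).
It fails at once if the blue block is raised or moved by more than 8 mm (distance of blue_block from where it was at the start of the episode above 0.008 m).
It fails at once if the orange block is let go in the air, more than 10 mm above the tray's floor (horizontal distance between orange_block and tray below 0.09 m and z of orange_block in the frame of tray above 0.015 m and contact force between orange_block and anything else below 0.05 N).
It fails at once if the orange block is banged down (more than 90 N on the tray) (contact force between orange_block and tray above 90 N).
It fails at once if a bystander is pushed more than 30 mm (distance of any of tube_rack, reagent_bottle, tip_box, marker, jar, mouse from where it was at the start of the episode above 0.03 m).
It also fails if it takes over 53 s, if anything falls off the work surface, if the arm or the gripper's body presses on something with over 40 N, if the wrist force passes 120 N, or if a joint passes its speed limit or range.

## Robot

A 6-joint arm with a two-finger parallel gripper is mounted at the origin on the work surface. World frame = base frame: x ahead of the robot, y to its left, z up, the work surface at z = 0. Lengths are in m, angles in rad, forces in N, time in s.
With the tool pointing down it reaches from about 0.35 to 0.85 m from the base axis. Payload 8.1 kg.
Tool frame: the origin (TCP) lies on the centre line of the jaws, within the pads' length; the fingertips stand robot.tips_ahead ahead of it and the grasp point (between the pads) lies 8 mm behind it (robot.tips_ahead is the distance from the TCP to the fingertips, in m); z points along the fingers, y is the direction in which the jaws open and shut (so a half turn about z gives the same grasp; the last joint's range is limited). The gripper opens to 93 mm and grips with 3 to 60 N. Pads are 15 mm wide; open, the fingers measure 128 mm over their backs; the gripper's body (75 mm by 188 mm) begins 65 mm behind the grasp point.
Start: joints at [1.07, 0.13, 1.488, -0, 1.523, -0.085], TCP at [0.242, 0.549, 0.23] pointing down, gripper open.
Joint ranges: [-2.96, 2.96], [-0.89, 2.26], [0.02, 2.5], [-1.34, 4.48], [0, 2.73], [-2.66, 2.66]. Speed limits (rad/s): [2.39, 2.39, 2.79, 3.14, 3.14, 3.14].

## Interface

Orientations are given as a rotation vector (axis times angle).
In Python, from plant import monitor, eyes, job, robot gives the robot as it stands.
- The arm moves only by the tool servo_tool, never from a script. Its argument "plan" is a list that holds one entry, the list of rows, each a list of 7 numbers: the closure, from -1 (fully open) to 1 (shut), so that 0 is half open, then the shift along the world's x, y, z in mm, then the turn, a rotation vector about the world's x, y, z in rad. In form: [[[hand, dx, dy, dz, ax, ay, az], ...]]. A call has 1 to 12 rows; each row shifts and turns the commanded pose from where the row before left it; what a row does not reach is not made up. A row lasts 1/10 s, in which the tool goes at most 50 mm and 8.59 degrees, less where a joint would pass 70% of its speed; a pose out of reach is approached as far as the arm can. A call with a gripper value outside its range is refused whole. The fingers move at their own pace and stop on an object; "force" is the grip in N (left out, the last holds). Time passes only in rows, so rows that do not move let the fingers close. It gives the time, the measured TCP pose, the force and the opening at its end, in the units of the state.
- monitor.read_state(): the state, without advancing time (a new reading comes with each control period).
- eyes.read_camera(name): name is "side" or "top" or "wrist"; returns the picture (384x512x3 uint8, red, green, blue); there is no depth.
- eyes.camera_info(name): a dict with "mtx" (3x3 intrinsics, pixels), "R" (3x3) and "t" (3): a world point X has camera coordinates R X + t. Camera axes: x right, y down, z forward; pixel columns grow to the right and rows downward; lengths in m; the calibration is good to about 2 mm. A picture is of the moment at which its call begins: read the wrist's pose just before it. camera_info takes no time and is no camera call; for the wrist camera it gives the pose at the moment of the call.
- job.close_job(): hands the job in, once; it reports no verdict.
The state is a dict: "t": time; "q": joint angles; "dq": joint speeds; "joint_torque": joint torques, N m; "tool_pos": TCP position; "orientation": TCP orientation; "force": force on the tool from outside, world axes, zero at the start; "wrist_torque": the same for the moment, N m; "opening": finger opening in m.
Only numpy, scipy, OpenCV 4.12 (cv2) and the standard library are available. Lean on these libraries where they do the work, as an engineer would, in place of code of your own. Each camera call takes 0.05 s, during which the arm holds its last target. There are 200 camera calls.

## Working session

There is one attempt and no reset: what is moved stays moved. The work goes in short steps, Python scripts to look and compute and a tool call to move; the robot and the scene stay as the last step left them, time stands still between calls to the robot, and variables do not carry over. Pictures are saved under pics/ and viewed, about 8 in all and at most 12, crops included, and the job is handed in when it is done.

Besides the shell and the picture viewer there is one more tool, called after "Call:" as name(argument=value, ...) on one line, values as JSON. servo_tool: Moves the arm, as the interface text tells. Its arguments: {"type":"object","properties":{"plan":{"type":"array"},"force":{"type":"number"}},"required":["plan"]}

```bash
mkdir -p pics; ls; python3 - <<'E'
from plant import monitor, eyes, job, robot
import cv2,numpy as np
print(monitor.read_state(), robot.tips_ahead)
for n in("top","side"):
    im=eyes.read_camera(n); cv2.imwrite(f"pics/{n}0.png",im[:,:,::-1]); print(n,eyes.camera_info(n))
E
```

```text
pics
{'t': 0.0, 'q': array([ 1.06961613e+00,  1.31180532e-01,  1.48929866e+00, -1.72706882e-05,
        1.52299276e+00, -8.53877024e-02]), 'dq': array([ 2.84319963e-04, -9.34573725e-04,  1.04004989e-03, -2.70262734e-04,
       -1.54651754e-03,  4.42510244e-05]), 'joint_torque': array([-1.33625304e-03, -5.59807956e+01, -4.91774976e+01,  7.68404268e-02,
        3.45488254e-02, -1.13068886e-04]), 'tool_pos': array([0.24205724, 0.54839378, 0.22856522]), 'orientation': array([-6.48320414e-01, -3.07342925e+00,  2.83331153e-03]), 'force': array([-0.36333177,  0.16319062, -0.56332016]), 'wrist_torque': array([ 0.02569756,  0.00906563, -0.00431047]), 'opening': 0.09308279719556412} 0.011
top {'mtx': array([[397.31304289,   0.        , 248.60025272],
       [  0.        , 397.31304289, 186.04286942],
       [  0.        ,   0.        ,   1.        ]]), 'R': array([[ 0.00506692, -0.99995399, -0.0081447 ],
       [-0.98996806, -0.00386592, -0.14123846],
       [ 0.14120047,  0.00877864, -0.9899421 ]]), 't': array([0.00221451, 0.53576525, 1.26039233])}
side {'mtx': array([[347.1638734 ,   0.        , 258.04920554],
       [  0.        , 347.1638734 , 188.86691146],
       [  0.        ,   0.        ,   1.        ]]), 'R': array([[-0.99772057, -0.06613253,  0.01342208],
       [-0.05487926,  0.6794487 , -0.73166777],
       [ 0.03926742, -0.73073658, -0.68152925]]), 't': array([0.49903169, 0.16685172, 1.39708324])}
```

View pics/top0.png

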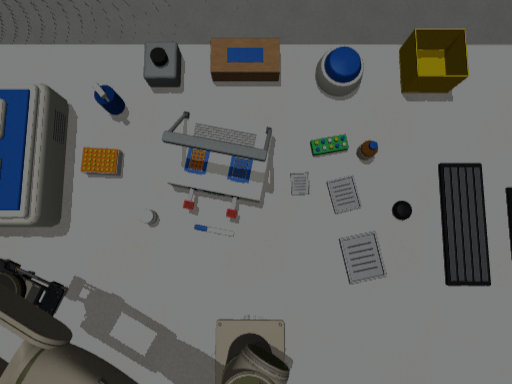

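View pics/side0.png

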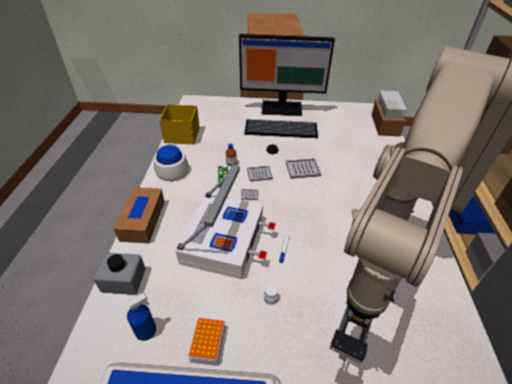

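The top view shows the orange block at (198,160) in the left well and the blue one at (240,168). The left red pad is at (189,205) and the right one at (232,213). There are three trays, at (300,184), (343,195) and (362,257). The side view agrees. Next I measure.

```bash
cat > h.py <<'E'
import numpy as np, cv2
from plant import monitor, eyes, job, robot
from scipy.spatial.transform import Rotation as Ro
def cast(c,uv,z):
    d=c["R"].T@np.linalg.solve(c["mtx"],[uv[0],uv[1],1.]); o=-c["R"].T@c["t"]
    return o+d*(z-o[2])/d[2]
def rect(c,mask,z):
    "min-area rectangle of a mask's pixels on the plane z: centre, sizes, yaw of the long side (deg)"
    pts=np.argwhere(mask)[:,::-1]
    w=np.array([cast(c,p,z)[:2] for p in pts])*1000
    r=cv2.minAreaRect(w.astype(np.float32)); b=cv2.boxPoints(r)
    e=max(b[1]-b[0],b[2]-b[1],key=np.linalg.norm)
    return np.round(r[0],1),np.round(sorted(r[1]),1),round(float(np.degrees(np.arctan2(e[1],e[0]))),1),len(pts)
def blobs(m,amin):
    n,l,s,_=cv2.connectedComponentsWithStats(m.astype(np.uint8))
    return [l==i for i in range(1,n) if s[i,4]>=amin]
E
python3 - <<'E'
from h import *
c=eyes.camera_info("top"); im=cv2.imread("pics/top0.png"); hsv=cv2.cvtColor(im,cv2.COLOR_BGR2HSV); H,S,V=cv2.split(hsv)
win=np.zeros(H.shape,bool); win[110:290,140:400]=1
print("red");
for b in blobs(((H<6)|(H>172))&(S>130)&(V>80)&win,10): print(rect(c,b,.066),np.argwhere(b).mean(0)[::-1])
print("orange")
for b in blobs((H>5)&(H<18)&(S>130)&win,20): print(rect(c,b,.082),np.argwhere(b).mean(0)[::-1])
print("blue")
for b in blobs((H>100)&(H<130)&(S>130)&win,20): print(rect(c,b,.082),np.argwhere(b).mean(0)[::-1])
print("tray")
w2=np.zeros(H.shape,bool); w2[165:290,285:395]=1
for b in blobs((V<120)&w2,60): print(rect(c,b,.014),np.argwhere(b).mean(0)[::-1])
s=cv2.resize(im[90:290,140:400],None,fx=3,fy=3,interpolation=cv2.INTER_CUBIC); cv2.imwrite("pics/c1.png",s)
E
```

```text
red
(array([471.6, 196.4]), array([23.1, 29.8]), 76.2, 69) [188.26086957 204.52173913]
(array([444.8,  59.5]), array([24.2, 30.9]), 82.1, 76) [231.19736842 213.02631579]
orange
(array([ 651.2, -377. ]), array([44.3, 45.2]), 43.3, 141) [367.45390071 149.36879433]
(array([614.5, 169.3]), array([39.6, 59.5]), -9.9, 186) [196.89784946 159.75268817]
blue
(array([ 663.5, -392.4]), array([19.7, 25.8]), -89.8, 51) [372.84313725 145.05882353]
(array([611.1, 170.2]), array([67. , 79.7]), -10.8, 199) [196.42713568 162.35175879]
(array([584.5,  32.7]), array([66.7, 79.9]), -10.9, 384) [239.68229167 169.65104167]
(array([398.8, 153.3]), array([12.7, 36.9]), 79.1, 52) [200.53846154 227.42307692]
tray
(array([ 549.3, -165.2]), array([63.4, 80.4]), 3.5, 441) [299.70975057 183.63038549]
(array([ 513.4, -309.7]), array([ 95.7, 117.9]), 13.6, 997) [343.53660983 194.48746239]
(array([ 308.5, -364.1]), array([127.5, 154.2]), 12.1, 1898) [362.16701791 257.26343519]
```

View pics/c1.png

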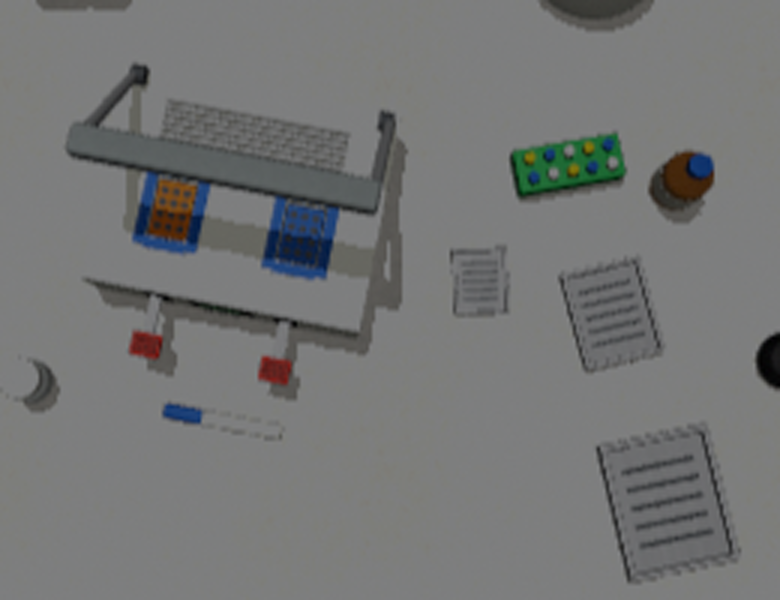

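I take the incubator yaw as about -11.1° from the pads: they are 139.5 mm apart, as they should be, and the left well derived from them at (614,168.5) matches the orange top. The tray meant is the middle one, measuring 118 x 96 mm with edge pixels; its centre is (513,-310) and its yaw 13.6°. I go above the left pad.

Call:
servo_tool(plan=[[[1,23,-35,0,0,0,0.022],[1,23,-35,0,0,0,0.022],[1,23,-35,0,0,0,0.022],[1,23,-35,0,0,0,0.022],[1,23,-35,0,0,0,0.022],[1,23,-35,0,0,0,0.022],[1,23,-35,0,0,0,0.022],[1,23,-35,0,0,0,0.022],[1,23,-35,-20,0,0,0.022],[1,23,-35,-20,0,0,0.022],[1,0,0,-20,0,0,0],[1,0,0,0,0,0,0]]], force=25)

```text
t: 1.3
tool_pos: [0.4706, 0.1971, 0.166]
orientation: [-0.311, -3.12, 0.004]
force: [-0.7, -0.4, -0.8]
opening: 0.0023
```

```bash
python3 - <<'E'
from h import *
s=monitor.read_state(); c=eyes.camera_info("wrist"); im=eyes.read_camera("wrist"); cv2.imwrite("pics/w1.png",im[:,:,::-1])
np.savez("w1.npz",**c)
print(s["t"],s["tool_pos"],s["force"],Ro.from_rotvec(s["orientation"]).as_matrix().round(3))
H,S,V=cv2.split(cv2.cvtColor(im,cv2.COLOR_RGB2HSV))
for b in blobs(((H<6)|(H>172))&(S>130)&(V>60),100): print(rect(c,b,.066))
E
```

```text
1.3 [0.47056143 0.19705651 0.16600398] [-0.68229384 -0.40936283 -0.84421687] [[-0.98   0.197 -0.006]
 [ 0.197  0.98  -0.002]
 [ 0.006 -0.003 -1.   ]]
(array([444.3,  61.1]), array([25.8, 32.4]), 79.3, 861)
(array([470.6, 197.2]), array([25.7, 30.4]), 79.5, 758)
```

View pics/w1.png

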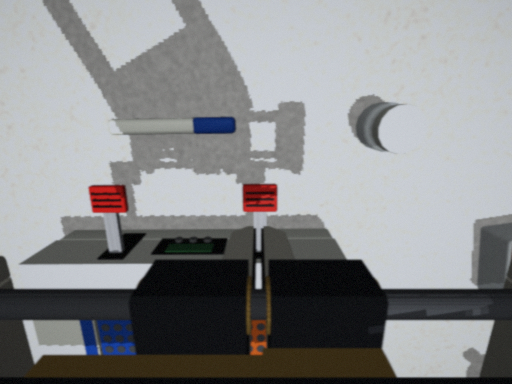

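The wrist view shows the left pad at (260,197), directly in line with the jaws; it measures (470.6,197.2), the same as the TCP. I go down to just above it.

Call:
servo_tool(plan=[[[1,1,0,-25,0,0,0],[1,1,0,-25,0,0,0],[1,1,0,-20,0,0,0],[1,0,0,-12,0,0,0],[1,0,0,-4,0,0,0],[1,0,0,-3,0,0,0],[1,0,0,-2,0,0,0],[1,0,0,-2,0,0,0]]])

```text
t: 2.15
tool_pos: [0.4761, 0.1992, 0.0776]
orientation: [0.307, 3.125, 0.001]
force: [0.7, 0.2, 0.1]
opening: 0.0005
```

Call:
servo_tool(plan=[[[1,-1,-1,-2,0,0,0],[1,0,0,-2,0,0,0],[1,0,0,-2,0,0,0],[1,0,0,-2,0,0,0]]])

```text
t: 2.55
tool_pos: [0.476, 0.1991, 0.0713]
orientation: [0.307, 3.123, 0.004]
force: [-3.8, 3.3, 12.3]
opening: 0.0006
```

Call:
servo_tool(plan=[[[1,0,0,-2,0,0,0],[1,0,0,-2,0,0,0],[1,0,0,-2,0,0,0],[1,0,0,-2,0,0,0],[1,0,0,-2,0,0,0],[1,0,0,-1,0,0,0]]])

```text
t: 3.15
tool_pos: [0.477, 0.1989, 0.0606]
orientation: [0.307, 3.121, 0.004]
force: [-1.2, 0.8, 11.5]
opening: 0.0004
```

Call:
servo_tool(plan=[[[1,-1,0,-1,0,0,0],[1,0,0,-1,0,0,0],[1,0,0,-1,0,0,0],[1,0,0,-1,0,0,0]]])

```text
t: 3.55
tool_pos: [0.4774, 0.1988, 0.0575]
orientation: [0.306, 3.118, 0.005]
force: [2.6, 1.1, 13.3]
opening: 0.0004
```

Call:
servo_tool(plan=[[[1,-1,0,-1,0,0,0],[1,-1,0,-1,0,0,0],[1,0,0,-1,0,0,0]]])

```text
t: 3.85
tool_pos: [0.4775, 0.1989, 0.0557]
orientation: [0.306, 3.114, 0.006]
force: [8.5, -1.1, 15.5]
opening: 0.0006
```

Call:
servo_tool(plan=[[[1,0,0,-1,0,0,0],[1,0,0,-1,0,0,0]]])

```text
t: 4.05
tool_pos: [0.478, 0.1988, 0.054]
orientation: [0.306, 3.113, 0.006]
force: [8.4, -1.9, 15.7]
opening: 0.0004
```

Call:
servo_tool(plan=[[[1,0,0,-1,0,0,0],[1,0,0,-1,0,0,0],[1,0,0,-1,0,0,0]]])

```text
t: 4.35
tool_pos: [0.4787, 0.1988, 0.0519]
orientation: [0.306, 3.112, 0.006]
force: [4.9, -3.9, 27.6]
opening: 0.0007
```

The force is 27.6 N, up sharply with little travel, so this is the stop. I back off, rise and lean back.

Call:
servo_tool(plan=[[[1,0,0,3,0,0,0],[1,-2,0,10,0,0,0],[1,0,0,30,0,0,0],[1,0,0,40,0,0,0],[-0.5,0,0,37,-0.025,-0.13,0],[-0.5,0,0,0,-0.025,-0.13,0],[-0.5,0,0,0,-0.025,-0.13,0],[-0.5,0,0,0,-0.025,-0.13,0],[-0.5,0,0,0,-0.025,-0.13,0],[-0.5,0,0,0,0,0,0]]])

```text
t: 5.35
tool_pos: [0.4652, 0.1969, 0.1609]
orientation: [0.237, 2.472, -0.083]
force: [-0.5, -1.0, -1.6]
opening: 0.0437
```

```bash
python3 - <<'E'
from h import *
s=monitor.read_state(); c=eyes.camera_info("wrist"); im=eyes.read_camera("wrist"); cv2.imwrite("pics/w2.png",im[:,:,::-1])
print(s["t"],s["tool_pos"],s["force"],Ro.from_rotvec(s["orientation"]).as_matrix().round(3),s["opening"])
cs=eyes.camera_info("side"); i2=eyes.read_camera("side"); cv2.imwrite("pics/s2.png",i2[:,:,::-1])
ct=eyes.camera_info("top"); i3=eyes.read_camera("top"); cv2.imwrite("pics/t2.png",i3[:,:,::-1])
for n,cc,i in(("w",c,im),("s",cs,i2),("t",ct,i3)):
    H,S,V=cv2.split(cv2.cvtColor(i,cv2.COLOR_RGB2HSV))
    for b in blobs((H>5)&(H<18)&(S>130)&(V>60),30):
        r=rect(cc,b,.114); p=np.argwhere(b).mean(0)[::-1]
        if np.linalg.norm(r[0]-[613,170])<60: print(n,p,r,rect(cc,b,.082)[:2])
E
```

```text
5.35 [0.46524522 0.19691578 0.16091491] [-0.52636842 -0.97359087 -1.58916911] [[-0.776  0.191  0.601]
 [ 0.15   0.982 -0.118]
 [-0.613 -0.002 -0.79 ]] 0.04372068787325721
w [260.22643979 264.60471204] (array([610. , 170.2]), array([40.1, 69.9]), -10.9, 764) (array([688.1, 155.5]), array([50.6, 88.2]))
s [222.95918367 237.44217687] (array([612.9, 176.7]), array([39.8, 58.1]), -12.8, 147) (array([618.3, 151.1]), array([41.1, 60.1]))
t [195.71122995 158.13368984] (array([613.6, 168.9]), array([39.3, 60.2]), -11.6, 187) (array([620.5, 173.5]), array([40.4, 61.8]))
```

View pics/w2.png

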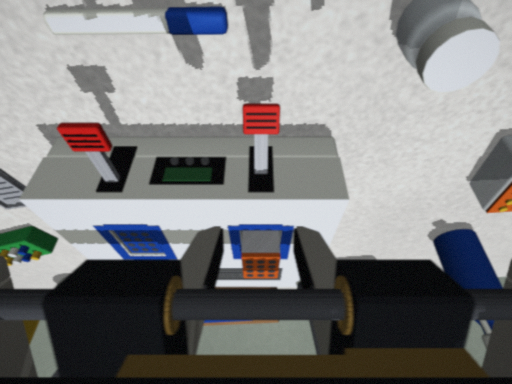

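The wrist view shows the left pad lowered (261,120) and the orange block raised (261,265) between the open fingers. The side view suggests a slightly lower height, so I check it against its bias in the first picture.

```bash
python3 - <<'E'
from h import *
cs,ct=eyes.camera_info("side"),eyes.camera_info("top")
def m(f,cc):
    H,S,V=cv2.split(cv2.cvtColor(cv2.imread(f),cv2.COLOR_BGR2HSV)); out=[]
    for b in blobs((H>5)&(H<18)&(S>130)&(V>60),30):
        p=np.argwhere(b).mean(0)[::-1]
        if np.linalg.norm(cast(cc,p,.1)[:2]-[.614,.17])<.05:
            print(f,p,b.sum(),rect(cc,b,.082)); return p
def tri(a,b):
    P=[];
    for c,p in((ct,a),(cs,b)):
        M=c["mtx"]@np.c_[c["R"],c["t"]]; P.append((M,p))
    X=cv2.triangulatePoints(P[0][0],P[1][0],np.array(P[0][1]).reshape(2,1),np.array(P[1][1]).reshape(2,1)); return (X[:3]/X[3]).ravel()
print(tri(m("pics/top0.png",ct),m("pics/side0.png",cs)))
print(tri(m("pics/t2.png",ct),m("pics/s2.png",cs)))
i=cv2.imread("pics/s2.png")[190:270,170:290]; cv2.imwrite("pics/s2c.png",cv2.resize(i,None,fx=5,fy=5,interpolation=cv2.INTER_CUBIC))
E
```

```text
pics/top0.png [196.95977011 159.45977011] 174 (array([614.5, 169.3]), array([39.7, 59.1]), -11.3, 174)
pics/side0.png [222.78688525 242.17213115] 122 (array([616. , 172.1]), array([34. , 56.8]), -11.7, 122)
[0.61584354 0.16990287 0.07839408]
pics/t2.png [195.71122995 158.13368984] 187 (array([620.5, 173.5]), array([40.4, 61.8]), -11.6, 187)
pics/s2.png [222.95918367 237.44217687] 147 (array([618.3, 151.1]), array([41.1, 60.1]), -12.8, 147)
[0.61404643 0.17007174 0.10553598]
```

View pics/s2c.png

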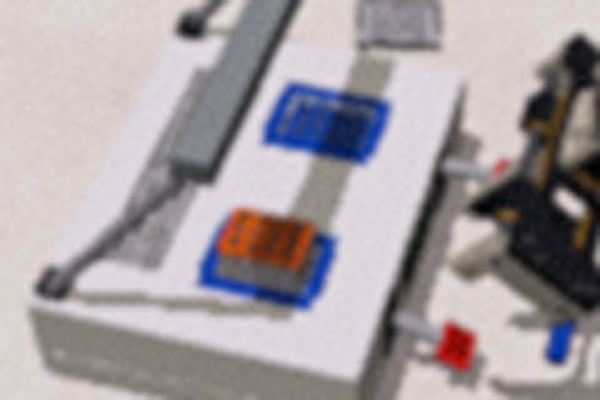

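```bash
python3 - <<'E'
from h import *
cs=eyes.camera_info("side")
for n,p,dx,dy in(("farL",(216.4,231.6),30,-20),("farR",(233,234.4),-30,-20)):
    w=np.array([613.8,169.6])+dx*np.array([.982,-.189])+dy*np.array([.189,.982])
    print(n,w.round(1),[(z,(cast(cs,p,z/1000)*1000).round(1)[:2]) for z in(106,110,114)])
# bias check: deck opening rim of right well etc: pad of right lever at z=.066 in the first side picture
im=cv2.imread("pics/side0.png");H,S,V=cv2.split(cv2.cvtColor(im,cv2.COLOR_BGR2HSV))
for b in blobs(((H<6)|(H>172))&(S>130)&(V>80),8):
    r=rect(cs,b,.066)
    if abs(r[0][0]-460)<40 and abs(r[0][1]-130)<100: print(r)
E
```

```text
farL [639.5 144.3] [(106, array([641.5, 145.7])), (110, array([640.7, 149. ])), (114, array([639.9, 152.3]))]
farR [580.6 155.6] [(106, array([580.7, 153.9])), (110, array([580.2, 157.2])), (114, array([579.7, 160.5]))]
(array([447.2,  66.6]), array([23. , 25.7]), -87.4, 35)
(array([473. , 203.2]), array([22.7, 30. ]), 77.7, 48)
```

The side camera reads high by a few mm and cannot settle whether the rise was 28 or 32 mm. A second press on the pad gives a definite answer.

Call:
servo_tool(plan=[[[1,2,0,0,0.025,0.13,0],[1,2,0,0,0.025,0.13,0],[1,2,0,-10,0.025,0.13,0],[1,2,0,-20,0.025,0.13,0],[1,0,0,-30,0.025,0.13,0],[1,0,0,-25,0,0,0],[1,0,0,-12,0,0,0],[1,0,0,-4,0,0,0],[1,0,0,-2,0,0,0],[1,0,0,0,0,0,0]]])

```text
t: 6.5
tool_pos: [0.4783, 0.1986, 0.0645]
orientation: [0.306, 3.124, 0.002]
force: [0.6, 1.0, 0.8]
opening: 0.0004
```

Call:
servo_tool(plan=[[[1,-2,-1,-3,0,0,0],[1,-2,-1,-3,0,0,0],[1,0,0,-2,0,0,0],[1,0,0,-1,0,0,0],[1,0,0,-1,0,0,0],[1,0,0,-1,0,0,0]]])

```text
t: 7.1
tool_pos: [0.4734, 0.1959, 0.0516]
orientation: [0.307, 3.127, 0.0]
force: [1.0, -1.2, -0.6]
opening: 0.0003
```

Call:
servo_tool(plan=[[[1,0,0,-1,0,0,0],[1,0,0,-1,0,0,0],[1,0,0,-1,0,0,0]]])

```text
t: 7.4
tool_pos: [0.4739, 0.1961, 0.0504]
orientation: [0.307, 3.126, 0.0]
force: [-10.2, -2.9, 24.0]
opening: 0.0006
```

Call:
servo_tool(plan=[[[1,0,0,-1,0,0,0]]])

```text
t: 7.5
tool_pos: [0.474, 0.1961, 0.0502]
orientation: [0.307, 3.126, 0.0]
force: [-13.4, -5.3, 31.2]
opening: 0.0005
```

The stop is confirmed: 31 N and 0.2 mm of travel. I back off and move to the pre-grasp pose, leaning back.

Call:
servo_tool(plan=[[[-0.4,0,0,3,0,0,0],[-0.4,-2,0,10,0,0,0],[-0.4,0,0,30,0,0,0],[-0.4,0,0,40,0,0,0],[-0.4,5,0,40,-0.025,-0.13,0],[-0.4,20,-4,0,-0.025,-0.13,0],[-0.4,20,-4,0,-0.025,-0.13,0],[-0.4,25,-5,0,-0.025,-0.13,0],[-0.4,25,-5,0,-0.025,-0.13,0],[-0.4,0,0,0,0,0,0],[-0.4,0,0,0,0,0,0]]])

```text
t: 8.6
tool_pos: [0.5651, 0.1779, 0.17]
orientation: [0.243, 2.474, -0.079]
force: [-0.7, 0.4, -1.1]
opening: 0.0649
```

```bash
python3 - <<'E'
from h import *
s=monitor.read_state(); c=eyes.camera_info("wrist"); im=eyes.read_camera("wrist"); cv2.imwrite("pics/w3.png",im[:,:,::-1])
print(s["t"],s["tool_pos"],s["force"],Ro.from_rotvec(s["orientation"]).as_matrix().round(3),s["opening"])
H,S,V=cv2.split(cv2.cvtColor(im,cv2.COLOR_RGB2HSV))
for b in blobs((H>5)&(H<18)&(S>130)&(V>60),30):
    r=rect(c,b,.114); p=np.argwhere(b).mean(0)[::-1]
    if np.linalg.norm(r[0]-[613,170])<60: print(p,r)
E
```

```text
8.6 [0.56507735 0.17787149 0.16996706] [-0.65560831  0.36184676 -1.09575975] [[-0.776  0.193  0.6  ]
 [ 0.155  0.981 -0.116]
 [-0.611  0.003 -0.792]] 0.06486019249197586
[260.01292308 205.85538462] (array([611.6, 169.9]), array([39.8, 64.6]), -11.4, 1625)
```

View pics/w3.png

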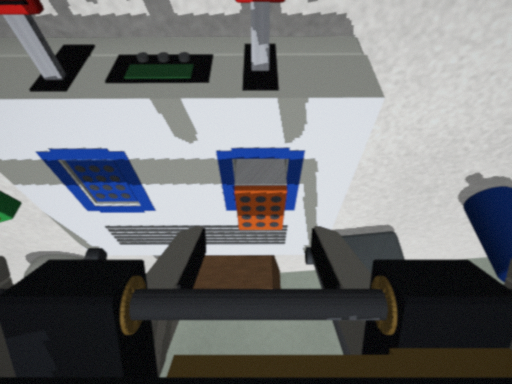

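The wrist view shows the raised block at (260,206), centred between the fingers, with a top width of 39.8 mm on the plane z = 114 mm, so it is raised to full height. I advance along the tool axis.

Call:
servo_tool(plan=[[[-0.4,9,-1.6,-12,0,0,0],[-0.4,12,-2,-16,0,0,0],[-0.4,12,-2,-16,0,0,0],[-0.4,10,-2,-12,0,0,0],[-0.4,5,-1,-6,0,0,0],[-0.4,0,0,0,0,0,0]]])

```text
t: 9.25
tool_pos: [0.6147, 0.1686, 0.1083]
orientation: [0.245, 2.471, -0.08]
force: [-0.7, -0.3, 0.1]
opening: 0.0652
```

Call:
servo_tool(plan=[[[-0.4,1,0,-3,0,0,0],[-0.4,1,0,-3,0,0,0],[-0.4,0,0,0,0,0,0]]])

```text
t: 9.55
tool_pos: [0.6162, 0.1694, 0.1028]
orientation: [0.242, 2.469, -0.078]
force: [0.4, -0.2, 0.2]
opening: 0.065
```

Call:
servo_tool(plan=[[[0.3,0,0,0,0,0,0],[0.3,0,0,0,0,0,0],[0.3,0,0,0,0,0,0],[0.3,0,0,0,0,0,0],[0.3,0,0,0,0,0,0],[0.3,0,0,0,0,0,0]]], force=25)

```text
t: 10.15
tool_pos: [0.6164, 0.1694, 0.1029]
orientation: [0.242, 2.469, -0.078]
force: [-2.1, 0.7, 2.0]
opening: 0.0398
```

The jaws hold at 39.8 mm. I lift straight up.

Call:
servo_tool(plan=[[[0.3,0,0,2,0,0,0],[0.3,0,0,4,0,0,0],[0.3,0,0,6,0,0,0],[0.3,0,0,6,0,0,0],[0.3,0,0,6,0,0,0],[0.3,0,0,6,0,0,0],[0.3,0,0,6,0,0,0],[0.3,0,0,4,0,0,0],[0.3,0,0,0,0,0,0],[0.3,0,0,0,0,0,0],[0.3,0,0,0,0,0,0]]])

```text
t: 11.25
tool_pos: [0.616, 0.1692, 0.1421]
orientation: [0.243, 2.47, -0.079]
force: [-0.2, -0.7, -2.5]
opening: 0.0397
```

The block is lifted 39 mm. I bring it out from under the bar to the front.

Call:
servo_tool(plan=[[[0.3,-8,1.6,0,0,0,0],[0.3,-15,3,0,0,0,0],[0.3,-20,4,0,0,0,0],[0.3,-20,4,0,0,0,0],[0.3,-20,4,5,0,0,0],[0.3,-15,3,10,0,0,0],[0.3,-10,1.4,10,0,0,0],[0.3,0,-10,5,0,0,0],[0.3,0,-20,0,0,0,0.03],[0.3,0,-30,0,0,0,0.03],[0.3,0,-40,0,0,0,0.03],[0.3,0,-40,0,0,0,0.03]]])

```text
t: 12.45
tool_pos: [0.5075, 0.0589, 0.1717]
orientation: [0.099, 2.48, -0.03]
force: [-0.7, -0.7, -3.5]
opening: 0.0397
```

Call:
servo_tool(plan=[[[0.3,0,-40,0,0,0,0.03],[0.3,0,-40,0,0,0,0.03],[0.3,0,-40,0,0,0,0.03],[0.3,0,-40,0,0,0,0.03],[0.3,0,-40,0,0,0,0.03],[0.3,0,-40,0,0,0,0.03],[0.3,0,-30,0,0,0,0.03],[0.3,0,-20,0,0,0,0.03],[0.3,0,-10,0,0,0,0.03],[0.3,0,0,0,0,0,0.04],[0.3,0,0,0,0,0,0],[0.3,0,0,0,0,0,0]]])

```text
t: 13.65
tool_pos: [0.5252, -0.1875, 0.1894]
orientation: [-0.203, 2.533, 0.054]
force: [1.0, -0.4, -2.8]
opening: 0.0397
```

```bash
python3 - <<'E'
from h import *
s=monitor.read_state(); c=eyes.camera_info("wrist"); im=eyes.read_camera("wrist"); cv2.imwrite("pics/w4.png",im[:,:,::-1])
R=Ro.from_rotvec(s["orientation"]).as_matrix()
print(s["t"],s["tool_pos"],s["force"],R.round(3),s["opening"],"yaw",np.degrees(np.arctan2(R[1,2],R[0,2])),"lean",np.degrees(np.arccos(-R[2,2])))
E
```

```text
13.65 [ 0.525232   -0.18748963  0.18942801] [ 0.9885757  -0.36362342 -2.79400637] [[-0.813 -0.157  0.56 ]
 [-0.133  0.988  0.084]
 [-0.566 -0.006 -0.824]] 0.03972583051620058 yaw 8.50501757367419 lean 34.48441681348409
```

View pics/w4.png

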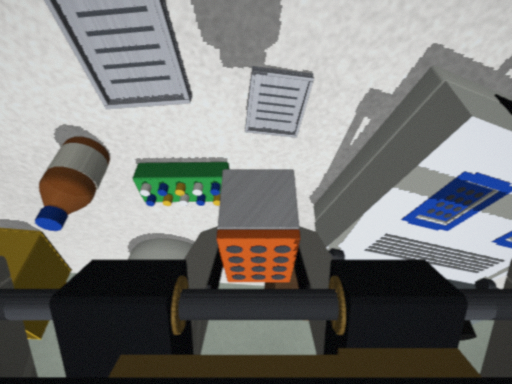

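The wrist view shows the block held cleanly at (260,225), the small tray at (278,100) and the tray meant at (125,50). The last call was speed-limited, so the lean is now 34.5° instead of 37.6° and needs putting right on the way.

Call:
servo_tool(plan=[[[0.3,-1,-15,0,0.003,-0.01,0.015],[0.3,-1,-15,0,0.003,-0.01,0.015],[0.3,-1,-15,0,0.003,-0.01,0.015],[0.3,-1,-15,-5,0.003,-0.01,0.015],[0.3,-1,-15,-8,0.001,-0.01,0.015],[0.3,-1,-15,-8,0,-0.003,0.014],[0.3,-1,-15,-8,0,0,0],[0.3,-1,-10,-5,0,0,0],[0.3,-1,-6,-4,0,0,0],[0.3,0,0,0,0,0,0]]])

```text
t: 14.7
tool_pos: [0.554, -0.2515, 0.186]
orientation: [-0.179, 2.58, 0.027]
force: [-0.5, -0.0, -2.9]
opening: 0.0399
```

```bash
cat > chk.py <<'E'
from h import *
s=monitor.read_state(); R=Ro.from_rotvec(s["orientation"]).as_matrix()
print(s["t"],(s["tool_pos"]*1000).round(1),s["force"].round(1),"yaw",np.degrees(np.arctan2(R[1,2],R[0,2])).round(1),"lean",np.degrees(np.arccos(-R[2,2])).round(1),"yz",R[2,1].round(3))
E
python3 - <<'E'
from chk import *
c=eyes.camera_info("wrist"); im=eyes.read_camera("wrist"); 
X=np.array([[513.4+dx*.972-dy*.235,-309.7+dx*.235+dy*.972,14] for dx,dy in((55,45),(55,-45),(-55,-45),(-55,45))])/1000
P=(c["R"]@X.T).T+c["t"]; p=(c["mtx"]@P.T).T; p=p[:,:2]/p[:,2:]; print(p.round())
im=im[:,:,::-1].copy(); cv2.polylines(im,[p.astype(np.int32)],True,(0,255,0),1); cv2.imwrite("pics/w5.png",im)
E
```

```text
14.7 [ 554.  -251.5  186. ] [-0.5 -0.  -2.9] yaw 6.1 lean 31.8 yz -0.017
[[260.  96.]
 [171. 104.]
 [123. -30.]
 [244. -46.]]
```

View pics/w5.png

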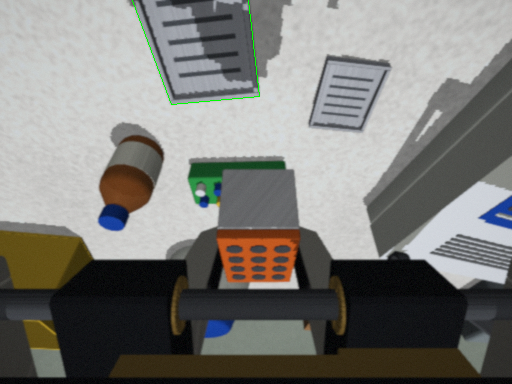

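The projected tray outline matches the tray, so its position is confirmed. The arm is not following, though, and drifts in x, lean and yaw, so I check the joints.

```bash
python3 -c "
from chk import *
print(s['q'].round(2),s['dq'].round(2))"
```

```text
14.75 [ 554.1 -251.2  186.4] [-0.5 -0.  -2.7] yaw 6.1 lean 31.9 yz -0.017
[-0.76 -0.21  2.    0.49  1.02 -2.66] [ 0.   -0.02  0.    0.    0.    0.  ]
```

Joint 6 is at its -2.66 limit. The block fits in the tray at any yaw (its diagonal is 72 mm and the inside is 80 mm), so I turn the heading to about -28°, along the arm's reach, and then restore the lean.

Call:
servo_tool(plan=[[[0.3,-3,-3,0,0,0,-0.06],[0.3,-5,-6,0,0,0,-0.1],[0.3,-5,-8,0,0,0,-0.1],[0.3,-5,-8,0,0,0,-0.1],[0.3,-5,-8,0,0,0,-0.1],[0.3,-5,-8,0,0,0,-0.1],[0.3,-5,-8,0,0,0,-0.04],[0.3,-3,-4,0,0,0,0],[0.3,0,0,0,0,0,0],[0.3,0,0,0,0,0,0]]])

```text
t: 15.75
tool_pos: [0.5182, -0.3042, 0.1869]
orientation: [0.592, 2.529, -0.193]
force: [0.3, 0.5, -2.3]
opening: 0.0396
```

```bash
python3 -c "
from chk import *
print(s['q'].round(2),R.round(3))"
```

```text
15.75 [ 518.2 -304.2  186.9] [ 0.3  0.5 -2.3] yaw -28.3 lean 31.9 yz -0.018
[-0.67 -0.35  2.12  0.13  0.83 -1.85] [[-0.763  0.448  0.465]
 [ 0.373  0.894 -0.25 ]
 [-0.528 -0.018 -0.849]]
```

```bash
cat > tilt.py <<'E'
from chk import *
Rg=Ro.from_rotvec([.242,2.469,-.078]).as_matrix()
yg=np.arctan2(Rg[1,2],Rg[0,2]); y=np.arctan2(R[1,2],R[0,2])
Rt=Ro.from_rotvec([0,0,y-yg]).as_matrix()@Rg
print("turn",Ro.from_matrix(Rt@R.T).as_rotvec().round(3),"move",(np.array([515.7,-311,37.9])-s["tool_pos"]*1000).round(1))
E
python3 tilt.py
```

```text
15.75 [ 518.2 -304.2  186.9] [ 0.3  0.5 -2.3] yaw -28.3 lean 31.9 yz -0.018
turn [-0.03  -0.104 -0.032] move [  -2.5   -6.8 -149. ]
```

Call:
servo_tool(plan=[[[0.3,-0.5,-1.5,-5,-0.01,-0.035,-0.01],[0.3,-1,-2,-12,-0.01,-0.035,-0.01],[0.3,-1,-2,-18,-0.01,-0.034,-0.012],[0.3,0,-1.3,-20,0,0,0],[0.3,0,0,-20,0,0,0],[0.3,0,0,-20,0,0,0],[0.3,0,0,-15,0,0,0],[0.3,0,0,-10,0,0,0],[0.3,0,0,-5,0,0,0],[0.3,0,0,0,0,0,0]]])

```text
t: 16.75
tool_pos: [0.5156, -0.3108, 0.0613]
orientation: [0.616, 2.415, -0.206]
force: [-0.7, -0.9, -1.8]
opening: 0.0398
```

```bash
python3 - <<'E'
import tilt
from h import *
im=eyes.read_camera("top")[:,:,::-1]; cv2.imwrite("pics/t5.png",im)
a=cv2.resize(im[140:290,280:400],None,fx=4,fy=4,interpolation=cv2.INTER_CUBIC); cv2.imwrite("pics/t5c.png",a)
E
```

```text
16.75 [ 515.6 -310.8   61.3] [-0.7 -0.9 -1.8] yaw -28.3 lean 37.9 yz 0.004
turn [-0.001 -0.001  0.   ] move [  0.1  -0.2 -23.4]
```

View pics/t5c.png

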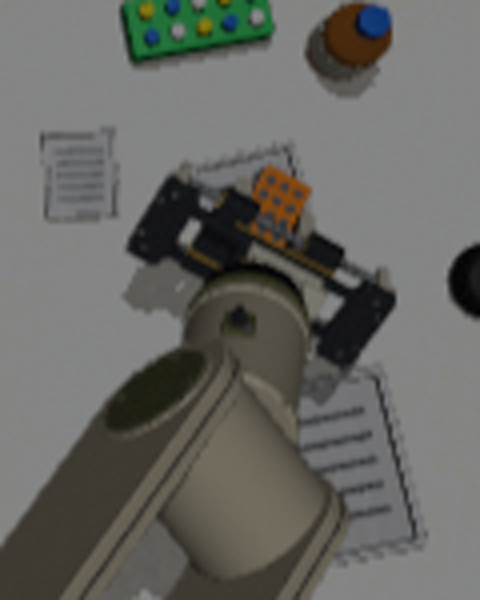

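The top view shows the block over the middle of the right tray, with its orange top at (280,200) in the crop. I lower it gently.

Call:
servo_tool(plan=[[[0.3,0,0,-6,0,0,0],[0.3,0,0,-6,0,0,0],[0.3,0,0,-4,0,0,0],[0.3,0,0,-2,0,0,0],[0.3,0,0,-1,0,0,0],[0.3,0,0,-1,0,0,0],[0.3,0,0,0,0,0,0]]])

```text
t: 17.5
tool_pos: [0.5158, -0.311, 0.0418]
orientation: [0.616, 2.414, -0.207]
force: [0.5, -0.4, -2.0]
opening: 0.04
```

Call:
servo_tool(plan=[[[0.3,0,0,-1,0,0,0],[0.3,0,0,-1,0,0,0],[0.3,0,0,-1,0,0,0]]])

```text
t: 17.8
tool_pos: [0.5158, -0.311, 0.0389]
orientation: [0.615, 2.414, -0.207]
force: [-0.5, -1.0, -2.6]
opening: 0.04
```

Call:
servo_tool(plan=[[[0.3,0,0,-1,0,0,0],[0.3,0,0,-1,0,0,0]]])

```text
t: 18.0
tool_pos: [0.5164, -0.3115, 0.0379]
orientation: [0.615, 2.412, -0.208]
force: [-4.1, 3.8, 8.8]
opening: 0.0398
```

The block touches down at 37.9 mm, as predicted. I let go and retreat along the tool axis.

Call:
servo_tool(plan=[[[-0.3,0,0,0,0,0,0],[-0.3,0,0,0,0,0,0],[-0.3,0,0,0,0,0,0],[-0.3,0,0,0,0,0,0],[-0.3,-3,1.5,4,0,0,0],[-0.3,-8,4,12,0,0,0],[-0.3,-16,8.5,24,0,0,0],[-0.3,-20,11,30,0,0,0],[-0.3,-20,11,30,0,0,0],[-0.3,-20,11,30,0,0,0],[-0.3,-10,5,15,0,0,0],[-0.3,0,0,0,0,0,0]]])

```text
t: 19.2
tool_pos: [0.4187, -0.2594, 0.1812]
orientation: [0.617, 2.416, -0.206]
force: [-0.0, 0.1, 0.3]
opening: 0.0603
```

```bash
python3 - <<'E'
from chk import *
for n in("wrist","top"):
    c=eyes.camera_info(n); im=eyes.read_camera(n); H,S,V=cv2.split(cv2.cvtColor(im,cv2.COLOR_RGB2HSV)); cv2.imwrite(f"pics/{n}6.png",im[:,:,::-1])
    for b in blobs((H>5)&(H<18)&(S>130)&(V>60),30):
        r=rect(c,b,.049); 
        if np.linalg.norm(r[0]-[513,-310])<60: print(n,r)
    for b in blobs((H>100)&(H<130)&(S>130),60):
        r=rect(c,b,.082)
        if np.linalg.norm(r[0]-[584,33])<40: print(n,"blue well",r)
E
```

```text
19.2 [ 418.7 -259.4  181.2] [-0.   0.1  0.3] yaw -28.3 lean 37.8 yz 0.004
wrist (array([ 512. , -309.8]), array([39.6, 62.9]), -27.7, 969)
top (array([ 514.4, -309.8]), array([41.2, 59.2]), -27.7, 197)
top blue well (array([584.5,  32.7]), array([66.7, 79.9]), -10.9, 383)
```

View pics/wrist6.png

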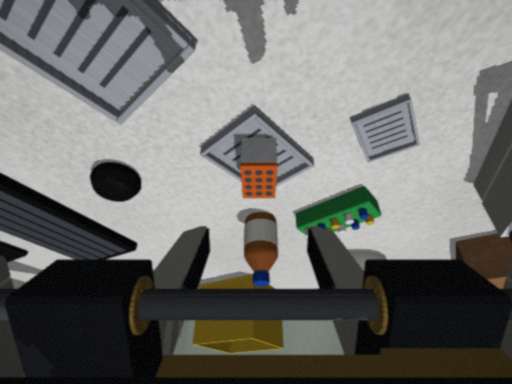

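The wrist view shows the block standing upright inside the right tray at (258,165), with the gripper clear of it. Its centre is within about 2 mm of the tray's centre, so I hand in.

```bash
python3 -c "
from plant import job
print(job.close_job())"
```

```text
the job is handed in; nothing more can be done
None
```

The orange block is in the steel cooling tray and the job is handed in, at about 19 s of the 53 s allowed. No verdict was reported.

- **Lever:** I pressed the left lever twice, because a side view left it unclear whether the block had risen enough. The second press confirmed the stop: 31 N with only 0.2 mm of travel, well under the 60 N limit.
- **Lift:** I gripped the block with the gripper leaning back about 38°, lifted it 39 mm and brought it out to the front.
- **Joint limit:** On the way to the tray joint 6 hit its range limit and the tool drifted in position and lean. I turned the tool to a different yaw and restored the lean before lowering, so the block stands turned about 41° to the tray.
- **Placing:** It touched down with about 9 N before I let go.

**Last checks:** The block's centre is within about 2 mm of the tray's centre in both the top and wrist views. It looks upright and flat, and the gripper is clear with no force on it. The blue well area looks the same as at the start, and I saw no bystander moved.

**Disagreement:** The side camera put the raised block about 5 mm low, at roughly 27 mm of rise. The top and wrist views and the force at the stop all fitted the full 32 mm, so I relied on those.

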